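# Go-gauge the tube adapters and mount the good one

### The job

Only one of the three blue tube adapters in the white fixture is bored to size all the way: find it with the orange-handled plug gauge, which slides into the good one until its collar rests on the rim, while in the other two it stops part-way. Feel your way gently and never force the gauge; then put the gauge back fully home in its black stand, slip the good adapter gently over the white post of the green carrier until it stands on the base, and leave the other two standing in the fixture and everything else undisturbed.

Things in the scene. Friction and masses are not known exactly. Their poses are not given: they have to be found in the camera images.
- gauge_center (a point): go plug gauge, 160 g, 100 mm tall, upright in its stand. From below: steel pin 20 mm wide, 45 mm long (lowest 3 mm tapers to 16), collar 30 mm wide, 5 mm thick, square orange handle 20 x 20 x 50 mm. Point: on the axis at the collar's top: tip 50 mm below, handle's middle 25 mm above; z up, x, y square to the flats. Collar on a rim: point 5 mm above the rim
- stand_mouth (a point): the gauge's stand: a fixed black block 64 x 64 mm, 55 mm tall, with an upright hole of 24 mm diameter, 50 mm deep, the edge bevelled 2 mm. Point: centre of the hole's mouth, on the top face. With the gauge fully home its collar rests on this face (gauge centre point 5 mm above)
- adapter_a_center (a point): upright blue metal tube, 40 mm outside, 60 mm tall, 150 g, one of three alike in the fixture's nests, shuffled; the 22.6 mm mouth is the same in all. One is bored 22.6 mm right through; in the other two the bore narrows to 16 mm at a ledge 25 mm below the rim, where the gauge stops 20 mm short. Point: on the axis, half-way up; z up. Only the top 45 mm stands clear of the fixture; 1 mm play in the nest
- adapter_b_center (a point): upright blue metal tube, 40 mm outside, 60 mm tall, 150 g, one of three alike in the fixture's nests, shuffled; the 22.6 mm mouth is the same in all. One is bored 22.6 mm right through; in the other two the bore narrows to 16 mm at a ledge 25 mm below the rim, where the gauge stops 20 mm short. Point: on the axis, half-way up; z up. Only the top 45 mm stands clear of the fixture; 1 mm play in the nest
- adapter_c_center (a point): upright blue metal tube, 40 mm outside, 60 mm tall, 150 g, one of three alike in the fixture's nests, shuffled; the 22.6 mm mouth is the same in all. One is bored 22.6 mm right through; in the other two the bore narrows to 16 mm at a ledge 25 mm below the rim, where the gauge stops 20 mm short. Point: on the axis, half-way up; z up. Only the top 45 mm stands clear of the fixture; 1 mm play in the nest
- fixture: white nest plate, 66 mm (its x) by 250 mm (its y), 20 mm thick, three round nests 15 mm deep at y = -90, 0, +90 mm, rims of the adapters 77 mm above the bench. It floats on springs over a low metal base fixed to the bench: pressed down it yields from about 4 N on, 1.5 N per mm, hard stop after 8 mm. Origin: underside's centre, on the bench. Most room to grip adapters is across its x
- carrier_foot (a point): the carrier for the good part, fixed to the bench: green base 90 x 90 mm, 12 mm thick, with an upright white post in its middle, 19 mm diameter, 30 mm tall (the top 4 mm tapers to 13 mm). Point: the post's foot, on the base's top face, 12 mm above the bench; z up. An adapter fully home over the post stands on the base, its centre point 30 mm above this point; an undersize one would stay on the post's top
- bottle: bystander: amber jar with black cap, 52 mm diameter, 100 mm tall; origin at the centre of its underside
- well_plate: bystander: white well plate, 127 x 85 mm (its x, y), 17 mm tall; origin at the centre of its underside
- dish: bystander: round white culture dish with red medium, 88 mm diameter, 13 mm tall; origin at the centre of its underside
There are look-alikes about, which are no part of the job. What is shaped like the part that bears carrier_foot but pink or purple is not meant. Of the things that look like the part that bears gauge_center, the larger one is meant.

How it is judged (in metres and radians):
On the way:
1. the gauge has passed right through an adapter: its collar within 3 mm of the rim, its axis within 3 mm of the bore's (((z of gauge_center in the frame of adapter_a_center between 0.03 and 0.038 m and horizontal distance between gauge_center and adapter_a_center below 0.003 m and angle between the z axis of gauge_center and the z axis of adapter_a_center, either way round below 0.1 rad) or (z of gauge_center in the frame of adapter_b_center between 0.03 and 0.038 m and horizontal distance between gauge_center and adapter_b_center below 0.003 m and angle between the z axis of gauge_center and the z axis of adapter_b_center, either way round below 0.1 rad) or (z of gauge_center in the frame of adapter_c_center between 0.03 and 0.038 m and horizontal distance between gauge_center and adapter_c_center below 0.003 m and angle between the z axis of gauge_center and the z axis of adapter_c_center, either way round below 0.1 rad))), for 0.2 s.
At the end, for the whole second after the job is handed in: the gauge stands upright in its stand, collar within 4 mm of the stand's top face; the full-bore adapter stands upright over the carrier's post, its foot within 3 mm of the base; the two undersize adapters stand upright in their nests, within 6 mm of where they were (horizontal distance between gauge_center and stand_mouth below 0.005 m and z of gauge_center in the frame of stand_mouth below 0.009 m and angle between gauge_center's own z axis and vertical below 0.12 rad and angle between each of adapter_a_center, adapter_b_center, adapter_c_center's own z axis and vertical below 0.1 rad and ((horizontal distance between adapter_a_center and carrier_foot below 0.005 m and z of adapter_a_center in the frame of carrier_foot below 0.033 m and distance of each of adapter_b_center, adapter_c_center from where it was at the start of the episode below 0.006 m) or (horizontal distance between adapter_b_center and carrier_foot below 0.005 m and z of adapter_b_center in the frame of carrier_foot below 0.033 m and distance of each of adapter_a_center, adapter_c_center from where it was at the start of the episode below 0.006 m) or (horizontal distance between adapter_c_center and carrier_foot below 0.005 m and z of adapter_c_center in the frame of carrier_foot below 0.033 m and distance of each of adapter_a_center, adapter_b_center from where it was at the start of the episode below 0.006 m))); the robot touches nothing.
It fails at once if the gauge forced on or in an adapter with more than 25 N (contact force between gauge and adapter_a above 25 N or contact force between gauge and adapter_b above 25 N or contact force between gauge and adapter_c above 25 N).
It fails at once if an adapter dropped onto the carrier (faster than 0.45 m/s while over its post) ((linear speed of adapter_a above 0.45 m/s and horizontal distance between adapter_a_center and carrier_foot below 0.02 m and z of adapter_a_center in the frame of carrier_foot below 0.065 m) or (linear speed of adapter_b above 0.45 m/s and horizontal distance between adapter_b_center and carrier_foot below 0.02 m and z of adapter_b_center in the frame of carrier_foot below 0.065 m) or (linear speed of adapter_c above 0.45 m/s and horizontal distance between adapter_c_center and carrier_foot below 0.02 m and z of adapter_c_center in the frame of carrier_foot below 0.065 m)).
It fails at once if the bottle moved by more than 15 mm (distance of bottle from where it was at the start of the episode above 0.015 m).
It fails at once if the well plate moved by more than 15 mm (distance of well_plate from where it was at the start of the episode above 0.015 m).
It fails at once if the dish moved by more than 15 mm (distance of dish from where it was at the start of the episode above 0.015 m).
It also fails if it takes over 72 s, if anything falls off the work surface, if the arm or the gripper's body presses on something with over 40 N, if the wrist force passes 120 N, or if a joint passes its speed limit or range.

### The arm

A 6-joint arm with a two-finger parallel gripper is mounted at the origin on the work surface. World frame = base frame: x ahead of the robot, y to its left, z up, the work surface at z = 0. Lengths are in m, angles in degrees, forces in N, time in s.
With the tool pointing down it reaches from about 0.4 to 0.825 m from the base axis. Payload 7 kg.
Tool frame: the origin (TCP) lies midway between the tips of the shut fingers; the grasp point (between the pads) lies ctrl.tcp_to_grasp behind it (ctrl.tcp_to_grasp is the distance from the TCP to the grasp point, in m); z points along the fingers, y is the line along which they close (so a half turn about z gives the same grasp; the last joint's range is limited). The gripper opens to 88 mm and grips with 3 to 60 N. Pads are 19 mm wide; open, the fingers measure 130 mm over their backs; the gripper's body (78 mm by 193 mm) begins 47 mm behind the grasp point.
Start: joints at [-48.008, 20.546, 0.682, 0, -70.136, -16.507], TCP at [0.29, -0.609, 0.227] pointing down, gripper open.
Joint ranges: [-176.03, 176.03], [-82.01, 121.73], [-58.28, 71.71], [-173.87, 95.51], [-174.79, -0.11], [-173.66, 173.66]. Speed limits (degrees/s): [136.94, 136.94, 172.46, 180, 180, 180].

### API

Orientations are given as [roll, pitch, yaw] about the fixed x, y, z axes, in that order (R = Rz(yaw) Ry(pitch) Rx(roll)).
In Python, from plant import ctrl, imaging, close_job gives the robot as it stands.
- The arm moves only by the shell command python3 -m crank 'ROWS'. ROWS is JSON, a list of rows, each a list of 3 entries, a list of its own where there are three numbers: the shift along the world's x, y, z in m, then the turn, a rotation vector about the world's x, y, z in degrees, then the opening, from -1 (shut) to 1 (fully open), so that 0 is half open. A call has 1 to 12 rows; each row shifts and turns the commanded pose from where the row before left it; what a row does not reach is not made up. A row lasts 1/10 s, in which the tool goes at most 50 mm and 8.59 degrees, less where a joint would pass 70% of its speed; a pose out of reach is approached as far as the arm can. A call is refused whole if a number of a shift passes 0.05 or a number of a turn 8.59, either way. A call with a gripper value outside its range is refused whole. The fingers move at their own pace and stop on an object; the grip force is fixed at half the most. Time passes only in rows, so rows that do not move let the fingers close. It gives the time, the measured TCP pose, the force, the opening and the grip force at its end, in the units of the state.
- ctrl.get_obs(): the state, without advancing time (a new reading comes with each control period).
- imaging.snapshot(name): name is "scene" or "top" or "wrist"; returns (picture, depth): 480x640x3 uint8, blue, green, red; 480x640 float32, m along the optical axis (not along the pixel's ray), 0 where there is no reading.
- imaging.camera_model(name): a dict with "mtx" (3x3 intrinsics, pixels), "R" (3x3) and "t" (3): a world point X has camera coordinates R X + t. Camera axes: x right, y down, z forward; pixel columns grow to the right and rows downward; lengths in m; the calibration is good to about 2 mm. A picture is of the moment at which its call begins: read the wrist's pose just before it. camera_model takes no time and is no camera call; for the wrist camera it gives the pose at the moment of the call.
- close_job(): hands the job in; it is judged then, once.
The state is a dict: "clock": time; "joint_pos": joint angles; "qvel": joint speeds; "tau": joint torques, N m; "tool_pos": TCP position; "orientation": TCP orientation; "force": force on the tool from outside, world axes, zero at the start; "moment": the same for the moment, N m; "opening": finger opening in m; "gripper_force": force on a finger pad.
Only numpy, scipy, OpenCV 4.12 (cv2) and the standard library are available. Lean on these libraries where they do the work, as an engineer would, in place of code of your own. Each camera call takes 0.05 s, during which the arm holds its last target. There are 200 camera calls.

## Working session

There is one attempt and no reset: what is moved stays moved. The work goes in short steps, Python scripts to look and compute and a shell command to move; the robot and the scene stay as the last step left them, time stands still between calls to the robot, and variables do not carry over. Pictures are saved under pics/ and viewed, at most 10 in all, crops included, and the job is handed in when it is done.

```bash
ls; mkdir -p pics
python3 - <<'E'
from plant import ctrl, imaging
import cv2,numpy as np
for n in ("scene","top"):
    p,d=imaging.snapshot(n); cv2.imwrite(f"pics/{n}0.png",p); np.savez(f"pics/{n}0.npz",p=p,d=d)
    m=imaging.camera_model(n); print(n,m["mtx"],-m["R"].T@m["t"])
print(ctrl.get_obs(),ctrl.tcp_to_grasp)
E
```

```text
pics
scene [[487.89342504   0.         321.46752094]
 [  0.         487.89342504 242.50846223]
 [  0.           0.           1.        ]] [ 1.1865297  -0.55675549  0.71053974]
top [[514.26901772   0.         323.20287128]
 [  0.         514.26901772 238.99818424]
 [  0.           0.           1.        ]] [0.36484818 0.1000948  0.9954041 ]
{'clock': 0.1, 'joint_pos': array([-4.80102124e+01,  2.05882194e+01,  6.40079482e-01, -1.67144366e-02,
       -7.01353850e+01, -1.65082315e+01]), 'qvel': array([ 0.04741068, -0.12045894,  0.15855423,  0.06219131,  0.00123002,
        0.0420788 ]), 'tau': array([-1.09328197e-03, -5.84163702e+01,  2.93750900e+01,  7.01542899e+00,
        1.01918538e-02, -5.50750144e-05]), 'tool_pos': array([ 0.29020483, -0.60896298,  0.22571759]), 'orientation': array([ 1.79915453e+02, -8.67010403e-03, -1.54524129e+02]), 'force': array([-0.30228923,  0.99501386,  0.21355063]), 'moment': array([-0.01679374, -0.01232725, -0.01501294]), 'gripper_force': 0.0, 'opening': 0.08732600770342394} 0.0188
```

View pics/scene0.png

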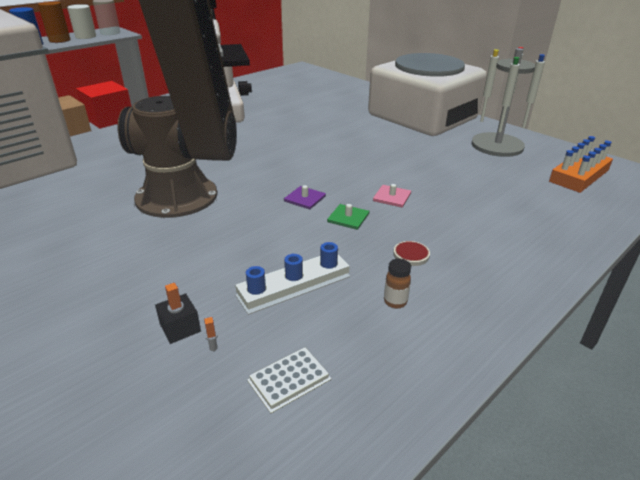

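View pics/top0.png

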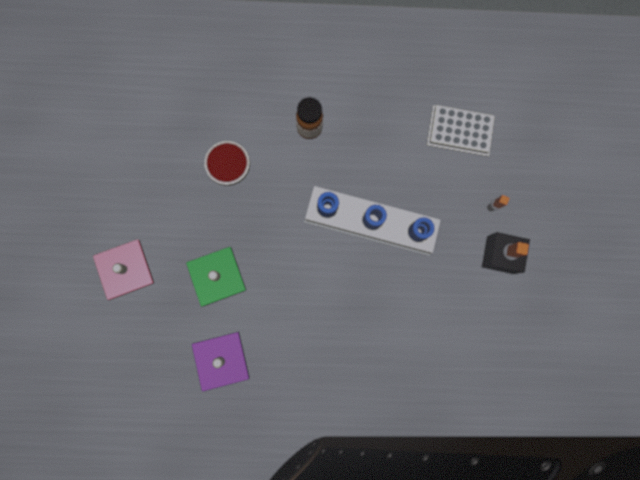

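Scene/top: the meant gauge is the large one in the black stand (top px 520,249), with a small look-alike at (501,201). The green carrier is at (215,276), with pink (122,268) and purple (220,362) look-alikes. The blue tubes are at (328,204), (375,216) and (422,229).

```bash
cat > h.py <<'E'
import cv2,numpy as np
from plant import imaging
def cloud(d,m):
    v,u=np.mgrid[:480,:640]; K=m["mtx"]
    c=np.stack([(u-K[0,2])*d/K[0,0],(v-K[1,2])*d/K[1,1],d],-1)
    return (c-m["t"])@m["R"]
def ray(uv,z,m):
    r=m["R"].T@np.linalg.inv(m["mtx"])@np.array([uv[0],uv[1],1.]); o=-m["R"].T@m["t"]
    return o+r*(z-o[2])/r[2]
def hsv(p,lo,hi): return cv2.inRange(cv2.cvtColor(p,cv2.COLOR_BGR2HSV),lo,hi)
BLUE=((105,120,40),(125,255,255)); OR=((5,150,100),(15,255,255)); GR=((50,120,40),(75,255,255))
E
python3 - <<'E'
from h import *
f=np.load("pics/top0.npz");p,d=f["p"],f["d"];m=imaging.camera_model("top");X=cloud(d,m)
def blobs(mask,tag,z):
    n,l,s,c=cv2.connectedComponentsWithStats(mask)
    for i in range(1,n):
        if s[i,4]<30: continue
        q=X[(l==i)&(d>0)]; top=q[q[:,2]>np.percentile(q[:,2],97)-.006]
        print(tag,c[i].round(),s[i,4],"zmax",np.percentile(q[:,2],97).round(4),"topmean",top.mean(0).round(4),"mid",((np.percentile(top,2,0)+np.percentile(top,98,0))/2).round(4))
        tm=((l==i)&(X[...,2]>z-.006)).astype(np.uint8)
        pts=cv2.findNonZero(tm)
        if pts is not None:
            r=cv2.minAreaRect(pts); print("   rect",r, "ray",ray(r[0],z,m).round(4)); b=cv2.boxPoints(r); w=[ray(x,z,m)[:2] for x in b]; e=w[1]-w[0]; print("   sizes",np.linalg.norm(w[1]-w[0]).round(4),np.linalg.norm(w[2]-w[1]).round(4),"ang",np.degrees(np.arctan2(e[1],e[0])).round(1))
blobs(hsv(p,*BLUE),"blue",.077);blobs(hsv(p,*OR),"or",.11);blobs(hsv(p,*GR),"gr",.012)
w=hsv(p,(0,0,140),(180,60,255)); blobs(w,"white",.02)
q=(p.max(2)<60)&(np.abs(X[...,2]-.055)<.004)&(X[...,1]<0)&(X[...,0]>.2);blobs(q.astype(np.uint8)*255,"stand",.055)
E
```

```text
blue [328. 203.] 295 zmax 0.0794 topmean [0.5585 0.0717 0.0771] mid [0.5588 0.0712 0.077 ]
   rect ((327.5, 202.5), (19.0, 19.0), 90.0) ray [0.5584 0.0721 0.077 ]
   sizes 0.0347 0.0353 ang -88.2
blue [375. 215.] 210 zmax 0.0798 topmean [ 0.5377 -0.0155  0.0772] mid [ 0.5376 -0.0157  0.0771]
   rect ((375.2500305175781, 215.25003051757812), (19.091880798339844, 19.798988342285156), 45.0) ray [ 0.5374 -0.0154  0.077 ]
   sizes 0.0368 0.0348 ang -43.4
blue [423. 228.] 263 zmax 0.0795 topmean [ 0.5165 -0.1022  0.0771] mid [ 0.5165 -0.1021  0.077 ]
   rect ((422.7500305175781, 227.75), (19.091880798339844, 19.798988342285156), 45.0) ray [ 0.5169 -0.1022  0.077 ]
   sizes 0.0369 0.0346 ang -43.9
or [503. 200.] 46 zmax 0.0796 topmean [ 0.5733 -0.2518  0.077 ] mid [ 0.5731 -0.2517  0.0772]
   rect ((502.0, 201.0), (0.0, 0.0), 0.0) ray [ 0.5635 -0.2363  0.11  ]
   sizes 0.0 0.0 ang 0.0
or [522. 248.] 121 zmax 0.1129 topmean [ 0.4805 -0.2694  0.11  ] mid [ 0.4805 -0.2697  0.1102]
   rect ((521.54052734375, 248.25677490234375), (10.685934066772461, 10.850333213806152), 9.462321281433105) ray [
[... 1670 characters left out ...]
an [0.4237 0.2804 0.0425] mid [0.424  0.2801 0.0425]
   rect ((212.0, 275.0), (7.071067810058594, 7.071067810058594), 45.0) ray [0.4245 0.2849 0.02  ]
   sizes 0.0131 0.0135 ang -42.5
white [217. 363.] 50 zmax 0.0465 topmean [0.2655 0.2632 0.0433] mid [0.2658 0.2633 0.0441]
   rect ((217.00003051757812, 363.0000305175781), (7.071067810058594, 7.071067810058594), 45.0) ray [0.2627 0.267  0.02  ]
   sizes 0.0127 0.0131 ang -43.3
stand [507. 253.] 696 zmax 0.0579 topmean [ 0.4775 -0.2637  0.0553] mid [ 0.4798 -0.2674  0.0552]
   rect ((509.3203430175781, 252.0261688232422), (35.47574996948242, 32.544219970703125), 12.26477336883545) ray [ 0.4795 -0.2687  0.055 ]
   sizes 0.0616 0.0662 ang -13.3
```

Run:
```python
import cv2,numpy as np
a=cv2.imread("pics/top0.png");cv2.imwrite("pics/crop0.png",cv2.resize(a[180:300,300:560],None,fx=3,fy=3,interpolation=cv2.INTER_CUBIC))
```

```text
(no output)
```

View pics/crop0.png

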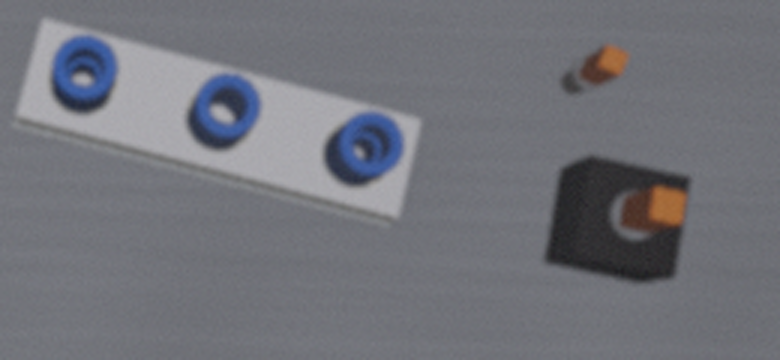

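The close crop shows the meant gauge in the black block at right and the small look-alike above it. The middle tube shows no ledge and the outer two do, so I will gauge the middle one first. I'm moving above the gauge now.

```bash
python3 -m crank '[[[0.024,0.0425,0],[0,0,6.4],0.1],[[0.024,0.0425,0],[0,0,6.4],0.1],[[0.024,0.0425,0],[0,0,6.4],0.1],[[0.024,0.0425,0],[0,0,6.4],0.1],[[0.024,0.0425,0],[0,0,6.4],0.1],[[0.024,0.0425,0],[0,0,6.4],0.1],[[0.023,0.0425,0],[0,0,6.4],0.1],[[0.023,0.0425,0],[0,0,6.4],0.1],[[0,0,0],[0,0,0],0.1],[[0,0,0],[0,0,0],0.1]]'
cat >> h.py <<'E'
def wrist(name):
    from plant import ctrl
    o=ctrl.get_obs(); m=imaging.camera_model("wrist"); p,d=imaging.snapshot("wrist")
    cv2.imwrite(f"pics/{name}.png",p); np.savez(f"pics/{name}.npz",p=p,d=d)
    print("tcp",o["tool_pos"].round(4),o["orientation"].round(2),"F",o["force"].round(2),"open",o["opening"])
    return p,d,m,cloud(d,m)
def top_of(mask,X,d,z,m,tol=.005,amin=150):
    n,l,s,c=cv2.connectedComponentsWithStats(mask)
    for i in range(1,n):
        if s[i,4]<amin: continue
        t=((l==i)&(d>0)&(np.abs(X[...,2]-z)<tol))
        if t.sum()<amin: continue
        q=X[t]; r=cv2.minAreaRect(cv2.findNonZero(t.astype(np.uint8))); w=[ray(x,z,m)[:2] for x in cv2.boxPoints(r)]; e=w[1]-w[0]
        print(c[i].round(),int(t.sum()),"mean",q.mean(0).round(4),"ray",ray(r[0],z,m).round(4),"size",np.linalg.norm(e).round(4),np.linalg.norm(w[2]-w[1]).round(4),"ang",np.degrees(np.arctan2(e[1],e[0])).round(1))
E
python3 - <<'E'
from h import *
p,d,m,X=wrist("w1"); top_of(hsv(p,*OR),X,d,.11,m)
k=((p.max(2)<70)&(d>0)).astype(np.uint8)*255; top_of(k,X,d,.055,m,.004,800)
print(-m["R"].T@m["t"])
E
```

```text
clock: 1.1
tool_pos: [0.4808, -0.2681, 0.2264]
orientation: [180.0, 0.0, -103.2]
force: [-0.5, 0.0, -0.5]
opening: 0.0481
gripper_force: 0.0
tcp [ 0.4808 -0.2681  0.2264] [ 179.97    0.   -103.19] F [-0.5   0.01 -0.55] open 0.04812428453443185
[321. 202.] 3472 mean [ 0.4805 -0.2751  0.0538] ray [ 0.481  -0.2726  0.055 ] size 0.061 0.063 ang 169.3
[ 0.46506001 -0.33951529  0.38338056]
```

View pics/w1.png

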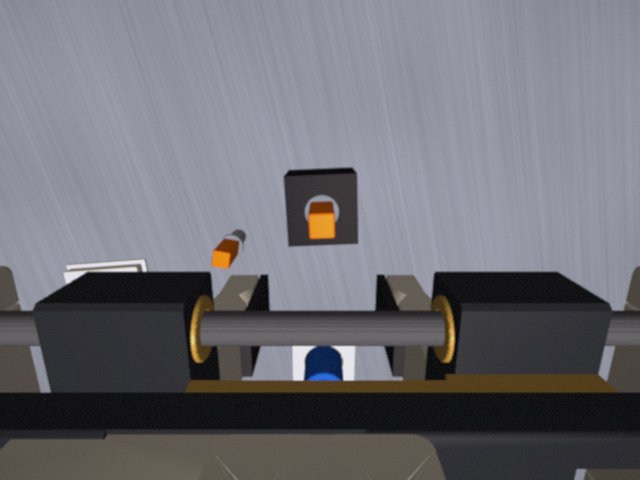

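The wrist view shows the handle's top face at (321,222), above the stand at (321,207). The small look-alike is at (226,250). The orange mask missed the handle, so I'm widening it.

```bash
sed -i 's/OR=((5,150,100),(15,255,255))/OR=((5,150,200),(22,255,255))/' h.py
python3 - <<'E'
from h import *
f=np.load("pics/w1.npz");p,d=f["p"],f["d"];m=imaging.camera_model("wrist");X=cloud(d,m)
print(cv2.cvtColor(p,cv2.COLOR_BGR2HSV)[222,321],d[222,321],X[222,321],cv2.cvtColor(p,cv2.COLOR_BGR2HSV)[209,321])
top_of(hsv(p,*OR),X,d,.11,m,.006,80)
k=((p.max(2)<70)&(d>0)).astype(np.uint8)*255; top_of(k,X,d,.055,m,.006,800)
print(ray((320.8,222),.11,m),X[207,295],X[207,348])
E
```

```text
[ 18 206 231] 0.28206357 [ 0.48033311 -0.27486507  0.10933398] [ 12 225 110]
[321. 225.] 584 mean [ 0.4807 -0.2722  0.1087] ray [ 0.4808 -0.2728  0.11  ] size 0.0178 0.0185 ang 166.7
[321. 202.] 3488 mean [ 0.4799 -0.2762  0.0537] ray [ 0.4805 -0.2736  0.055 ] size 0.061 0.0632 ang 169.1
[ 0.48043953 -0.27505868  0.11      ] [ 0.5031269  -0.2798473   0.05156159] [ 0.45703547 -0.26939592  0.05374846]
```

```bash
python3 -m crank '[[[0,-0.003,-0.04],[0,0,0],0.1],[[0,0,-0.04],[0,0,0],0.1],[[0,0,-0.04],[0,0,0],0.1],[[0,0,-0.025],[0,0,0],0.1],[[0,0,-0.015],[0,0,0],0.1],[[0,0,0],[0,0,0],0.1],[[0,0,0],[0,0,0],-1],[[0,0,0],[0,0,0],-1],[[0,0,0],[0,0,0],-1],[[0,0,0],[0,0,0],-1],[[0,0,0],[0,0,0],-1]]'
```

```text
clock: 2.25
tool_pos: [0.4808, -0.2724, 0.0674]
orientation: [-179.9, -0.0, -103.3]
force: [-1.2, 0.1, 4.6]
opening: 0.0201
gripper_force: 29.7
```

```bash
python3 -m crank '[[[0,0,0.01],[0,0,0],-1],[[0,0,0.025],[0,0,0],-1],[[0,0,0.035],[0,0,0],-1],[[0,0,0.03],[0,0,0],-1],[[0.009,0.0415,0],[0,0,0],-1],[[0.009,0.0415,0],[0,0,0],-1],[[0.009,0.0415,0],[0,0,0],-1],[[0.009,0.0415,0],[0,0,0],-1],[[0.009,0.0415,0],[0,0,0],-1],[[0.009,0.0415,0],[0,0,0],-1],[[0.003,0.0045,0],[0,0,0],-1],[[0,0,0],[0,0,0],-1]]'
python3 - <<'E'
from h import *
p,d,m,X=wrist("w2")
t,_=imaging.snapshot("top");s,_=imaging.snapshot("scene")
cv2.imwrite("pics/m2.png",np.vstack([np.hstack([cv2.resize(s[200:340,200:380],(400,300)),cv2.resize(t[170:280,270:420],(400,300))]),cv2.resize(p[150:400,160:480],(400,300)).repeat(1,1) if 0 else np.hstack([cv2.resize(p[150:390,160:480],(400,300)),np.zeros((300,400,3),np.uint8)])]))
E
```

```text
clock: 3.45
tool_pos: [0.5376, -0.0175, 0.1669]
orientation: [180.0, 0.0, -103.2]
force: [-0.0, -0.5, -2.5]
opening: 0.0199
gripper_force: 29.8
tcp [ 0.5376 -0.0175  0.1669] [ 1.8000e+02  1.0000e-02 -1.0317e+02] F [-0.02 -0.53 -2.53] open 0.019897222850202758
```

View pics/m2.png

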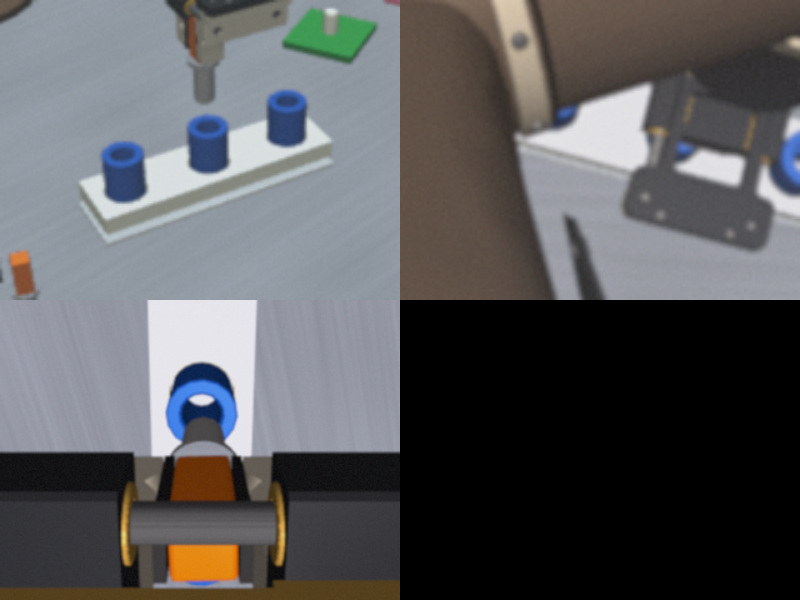

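Wrist crop: the tube's ring is at full px (321,238), with the pin laterally in line. Scene crop: the pin tip is at about (292,246), over the middle tube's rim at about (294,260). I'm working out the offsets.

Run:
```python
from h import *
f=np.load("pics/w2.npz");p,d=f["p"],f["d"];m=imaging.camera_model("wrist");X=cloud(d,m)
top_of(hsv(p,(100,120,60),(130,255,255)),X,d,.077,m,.005,100)
print("shaft px rows / lateral")
for r in (252,256,260,264): print(r,X[r,322].round(4))
s,ds=imaging.snapshot("scene");ms=imaging.camera_model("scene");Y=cloud(ds,ms)
top_of(hsv(s,*BLUE),Y,ds,.0765,ms,.004,30)
# pin: points near expected xy, above rim
q=(np.hypot(Y[...,0]-.5375,Y[...,1]+.0165)<.03)&(Y[...,2]>.1)&(Y[...,2]<.15)
v,u=np.nonzero(q)
for z0 in (.112,.12,.13,.14):
    k=np.abs(Y[v,u,2]-z0)<.004
    if k.sum()>3:
        w=Y[v[k],u[k]]; print(z0,k.sum(),u[k].min(),u[k].max(),v[k].mean().round(1),w.mean(0).round(4), "axis at mid",ray(((u[k].min()+u[k].max())/2,v[k].mean()),z0,ms).round(4))
```

```text
[321. 102.] 2131 mean [ 0.5175 -0.1063  0.0755] ray [ 0.5174 -0.1061  0.077 ] size 0.0368 0.0378 ang -168.6
[321. 229.] 1237 mean [ 0.5378 -0.024   0.0754] ray [ 0.5379 -0.0223  0.077 ] size 0.0373 0.0334 ang 169.9
shaft px rows / lateral
252 [ 0.5357 -0.0279  0.1285]
256 [ 0.5358 -0.0276  0.1344]
260 [ 0.5347 -0.0323  0.154 ]
264 [ 0.5348 -0.0317  0.1581]
[329. 254.] 120 mean [0.5615 0.07   0.0761] ray [0.5627 0.0698 0.0765] size 0.0363 0.0421 ang 47.0
[293. 266.] 135 mean [ 0.5411 -0.0178  0.076 ] ray [ 0.5428 -0.0191  0.0765] size 0.035 0.0427 ang 47.0
[255. 279.] 148 mean [ 0.5199 -0.105   0.0761] ray [ 0.5208 -0.1057  0.0765] size 0.0358 0.0434 ang 47.0
0.112 20 287 296 246.6 [ 0.5422 -0.0214  0.1128] axis at mid [ 0.5412 -0.0208  0.112 ]
0.12 28 287 296 243.9 [ 0.5429 -0.0214  0.12  ] axis at mid [ 0.5426 -0.0217  0.12  ]
0.13 27 287 296 240.3 [ 0.5433 -0.0218  0.1297] axis at mid [ 0.5436 -0.0221  0.13  ]
0.14 29 287 295 236.3 [ 0.5425 -0.0224  0.1395] axis at mid [ 0.5432 -0.0228  0.14  ]
```

Run:
```python
from h import *
s,ds=imaging.snapshot("scene");ms=imaging.camera_model("scene")
def proj(P): c=ms["mtx"]@(ms["R"]@np.array(P)+ms["t"]); return (c[:2]/c[2]).round(2)
print("vertical line at adapter B:",[proj((.5376,-.0155,z)) for z in (.077,.11,.125,.14)], "dx 1mm",proj((.5386,-.0155,.11)),"dy",proj((.5376,-.0145,.11)))
c=cv2.resize(s[225:285,265:325],(600,600),interpolation=cv2.INTER_CUBIC);cv2.imwrite("pics/s3.png",c)
b=hsv(s,*BLUE)
for r in range(256,285,3):
    u=np.nonzero(b[r,270:318])[0]+270
    if len(u): print(r,u.min(),u.max(),(u.min()+u.max())/2)
```

```text
vertical line at adapter B: [array([292.68, 258.05]), array([292.29, 245.61]), array([292.1, 239.8]), array([291.92, 233.89])] dx 1mm [292.6  245.81] dy [292.64 245.42]
256 286 300 293.0
259 285 301 293.0
262 285 301 293.0
265 286 300 293.0
268 286 300 293.0
271 286 300 293.0
274 286 301 293.5
277 287 300 293.5
```

View pics/s3.png

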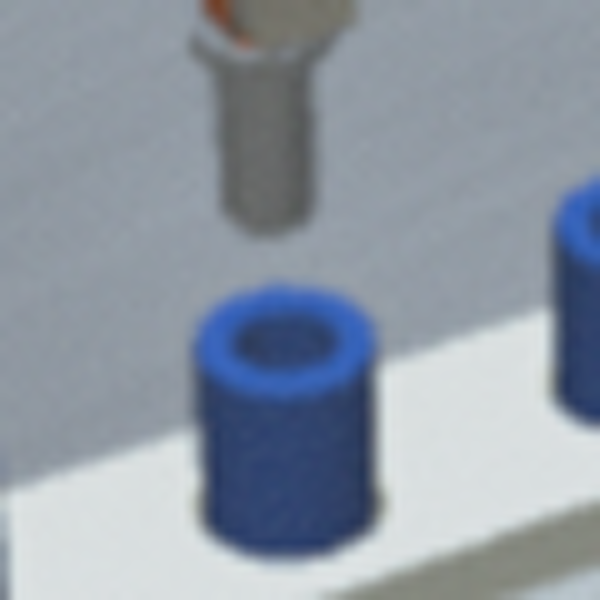

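Scene crop: the pin axis is at crop x=266 and the rim centre at x=287, so the pin needs to go about 3 mm sideways, mostly +y. I'm cross-checking with the wrist picture.

Run:
```python
from h import *
f=np.load("pics/w2.npz");p,d=f["p"],f["d"];m=imaging.camera_model("wrist");X=cloud(d,m)
b=hsv(p,(100,120,140),(130,255,255))
col=b[180:300,321]; r=np.nonzero(col)[0]+180; print("bright rows at col321",r)
for rr in (215,222,228,235): 
    u=np.nonzero(b[rr,260:380])[0]+260; print(rr,u.min(),u.max())
print(p[228:262:2,322].tolist()); print(X[228:262:2,322].round(4).tolist())
for rr in (246,250,254): print(rr,[int(x) for x in p[rr,300:345].mean(1)])
```

```text
bright rows at col321 [213 214 215 216 217 218 219 220 221 222 223 224]
215 311 330
222 300 342
228 296 346
235 294 348
[[236, 230, 230], [235, 228, 229], [235, 229, 228], [149, 131, 126], [79, 35, 13], [81, 36, 16], [81, 36, 12], [82, 42, 25], [72, 62, 62], [71, 72, 75], [72, 70, 75], [71, 72, 74], [72, 71, 74], [70, 71, 72], [75, 73, 77], [73, 73, 75], [70, 70, 73]]
[[0.5395, -0.0123, 0.0151], [0.5398, -0.0108, 0.0161], [0.5403, -0.009, 0.0157], [0.5407, -0.0073, 0.0157], [0.5406, -0.0076, 0.0228], [0.5406, -0.0076, 0.0287], [0.5405, -0.0079, 0.0356], [0.5406, -0.0077, 0.0403], [0.5358, -0.0281, 0.1134], [0.5358, -0.0281, 0.1174], [0.5359, -0.0278, 0.1201], [0.5358, -0.028, 0.1244], [0.5358, -0.0282, 0.1285], [0.5359, -0.0276, 0.1301], [0.5359, -0.0279, 0.1344], [0.5359, -0.028, 0.1377], [0.5348, -0.0325, 0.154]]
246 [143, 142, 139, 126, 101, 79, 62, 44, 36, 36, 35, 40, 51, 60, 64, 68, 69, 72, 73, 72, 73, 74, 72, 71, 72, 72, 70, 68, 70, 71, 69, 60, 54, 41, 41, 47, 68, 89, 113, 137, 148, 149, 149, 148, 150]
250 [142, 142, 145, 142, 136, 122, 103, 87, 73, 60, 63, 68, 69, 69, 72, 72, 72, 76, 71, 72, 70, 71, 72, 72, 72, 73, 71, 71, 71, 71, 70, 71, 68, 66, 66, 74, 89, 118, 141, 149, 149, 149, 148, 149, 148]
254 [142, 143, 142, 142, 144, 143, 133, 111, 78, 68, 68, 72, 73, 73, 70, 76, 75, 76, 74, 74, 71, 71, 71, 73, 71, 74, 73, 69, 70, 71, 70, 69, 68, 67, 66, 66, 65, 92, 130, 147, 148, 148, 148, 144, 142]
```

```bash
python3 -m crank '[[[0.0005,0.002,-0.013],[0,0,0],-1],[[0,0,-0.012],[0,0,0],-1],[[0,0,0],[0,0,0],-1]]'
python3 - <<'E'
from h import *
p,d,m,X=wrist("w4")
s,ds=imaging.snapshot("scene")
cv2.imwrite("pics/m4.png",np.hstack([cv2.resize(s[225:285,265:305],(400,600),interpolation=cv2.INTER_CUBIC),cv2.resize(p[200:320,280:360],(400,600),interpolation=cv2.INTER_CUBIC)]))
E
```

```text
clock: 4.0
tool_pos: [0.5362, -0.0175, 0.1389]
orientation: [179.8, -0.1, -103.4]
force: [-0.6, 0.6, -1.3]
opening: 0.02
gripper_force: 29.8
tcp [ 0.5362 -0.0175  0.1389] [ 1.7977e+02 -1.0000e-01 -1.0337e+02] F [-0.58  0.55 -1.34] open 0.020040599007122066
```

View pics/m4.png

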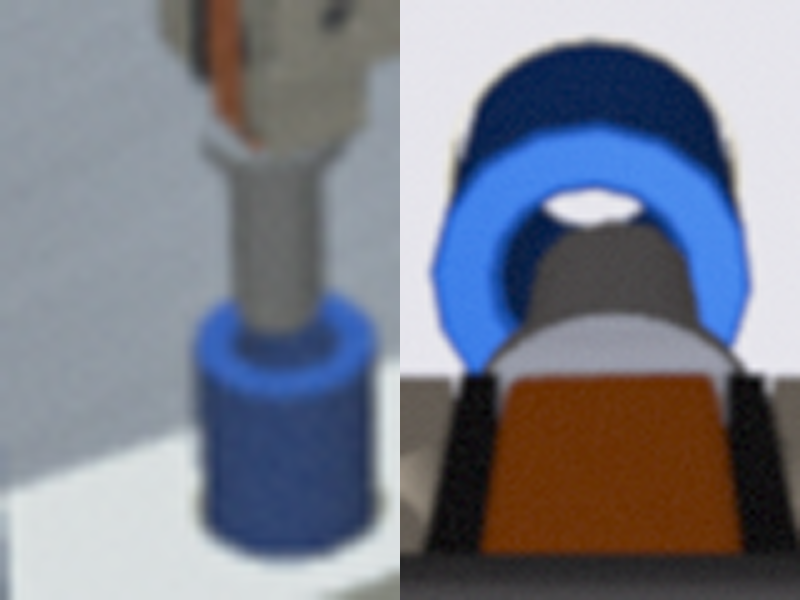

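The scene crop shows the pin almost centred on the rim (283 vs 286). In the wrist crop the pin (613) sits right of the ring centre (592), so it needs about +2 mm in x.

Run:
```python
from h import *
from plant import ctrl
for i in range(4):
    imaging.snapshot("wrist"); o=ctrl.get_obs(); print(o["clock"],o["tool_pos"].round(4),o["orientation"].round(2),o["force"].round(2),np.abs(o["qvel"]).max().round(2))
p,d,m,X=wrist("w5")
b=hsv(p,(100,120,140),(130,255,255))
for rr in range(222,262,5): 
    u=np.nonzero(b[rr,260:380])[0]+260; print("ring",rr,u.min(),u.max(),(u.min()+u.max())/2)
for rr in range(244,264,4): 
    g=np.nonzero((np.ptp(p[rr,295:350].astype(int),axis=1)<14)&(p[rr,295:350].max(1)<110))[0]+295; print("pin",rr,g.min() if len(g) else 0,g.max() if len(g) else 0,X[rr,322].round(4))
print("inner near wall rows",[ (r,X[r,318].round(4).tolist()) for r in range(224,246,3)], "rim", ray((318.5,225),.077,m))
```

```text
4.15 [ 0.5379 -0.017   0.1413] [ 1.7997e+02 -3.0000e-02 -1.0332e+02] [-0.01 -0.33 -1.09] 0.51
4.2 [ 0.5381 -0.0169  0.1416] [-1.7999e+02 -1.0000e-02 -1.0331e+02] [ 0.08 -0.3  -1.23] 0.37
4.25 [ 0.5382 -0.0168  0.1418] [-1.7998e+02  1.0000e-02 -1.0331e+02] [ 0.23 -0.75 -1.89] 0.22
4.3 [ 0.5382 -0.0167  0.1419] [-1.7997e+02  1.0000e-02 -1.0331e+02] [-0.1  -0.57 -1.58] 0.13
tcp [ 0.5382 -0.0167  0.1419] [-1.7997e+02  1.0000e-02 -1.0331e+02] F [-0.1  -0.57 -1.58] open 0.020249464687619245
ring 222 314 328 321.0
ring 227 303 339 321.0
ring 232 298 345 321.5
ring 237 294 348 321.0
ring 242 293 351 322.0
ring 247 291 351 321.0
ring 252 291 352 321.5
ring 257 292 351 321.5
pin 244 321 323 [ 0.537  -0.0249  0.0888]
pin 248 312 332 [ 0.537  -0.0249  0.0964]
pin 252 308 336 [ 0.5371 -0.0248  0.1031]
pin 256 307 337 [ 0.5371 -0.0247  0.1095]
pin 260 307 338 [ 0.5358 -0.0301  0.1313]
inner near wall rows [(224, [0.5374, -0.0339, 0.0753]), (227, [0.5379, -0.0321, 0.0755]), (230, [0.5383, -0.0304, 0.0762]), (233, [0.5386, -0.0288, 0.0771]), (236, [0.5438, -0.0101, 0.0158]), (239, [0.5443, -0.0077, 0.0158]), (242, [0.5446, -0.0065, 0.02]), (245, [0.5395, -0.0246, 0.0877])] rim [ 0.53717176 -0.03360552  0.077     ]
```

```bash
python3 -m crank '[[[0,-0.0012,0],[0,0,0],-1],[[0,0,-0.004],[0,0,0],-1],[[0,0,-0.004],[0,0,0],-1],[[0,0,-0.003],[0,0,0],-1],[[0,0,-0.003],[0,0,0],-1],[[0,0,-0.002],[0,0,0],-1],[[0,0,0],[0,0,0],-1],[[0,0,0],[0,0,0],-1],[[0,0,0],[0,0,0],-1]]'
```

```text
clock: 5.25
tool_pos: [0.538, -0.018, 0.1257]
orientation: [-180.0, 0.0, -103.3]
force: [0.7, 0.4, -2.1]
opening: 0.0202
gripper_force: 29.8
```

```bash
python3 -m crank '[[[0,0,-0.005],[0,0,0],-1],[[0,0,-0.005],[0,0,0],-1],[[0,0,-0.004],[0,0,0],-1],[[0,0,-0.003],[0,0,0],-1],[[0,0,-0.003],[0,0,0],-1],[[0,0,-0.002],[0,0,0],-1],[[0,0,0],[0,0,0],-1],[[0,0,0],[0,0,0],-1]]'
```

```text
clock: 6.05
tool_pos: [0.538, -0.018, 0.1036]
orientation: [-180.0, 0.0, -103.3]
force: [-0.3, -0.2, -1.9]
opening: 0.0198
gripper_force: 29.8
```

It has passed the ledge depth with no resistance, so I'm going on until the collar touches.

```bash
python3 -m crank '[[[0,0,-0.004],[0,0,0],-1],[[0,0,-0.003],[0,0,0],-1],[[0,0,-0.003],[0,0,0],-1],[[0,0,-0.002],[0,0,0],-1],[[0,0,-0.001],[0,0,0],-1],[[0,0,0],[0,0,0],-1],[[0,0,0],[0,0,0],-1],[[0,0,0],[0,0,0],-1]]'
```

```text
clock: 6.85
tool_pos: [0.538, -0.018, 0.0907]
orientation: [-180.0, 0.0, -103.3]
force: [0.1, -0.1, -2.7]
opening: 0.02
gripper_force: 29.8
```

```bash
python3 -m crank '[[[0,0,-0.001],[0,0,0],-1],[[0,0,-0.001],[0,0,0],-1],[[0,0,0],[0,0,0],-1],[[0,0,0],[0,0,0],-1],[[0,0,0],[0,0,0],-1]]'
```

```text
clock: 7.35
tool_pos: [0.5381, -0.018, 0.0888]
orientation: [-180.0, 0.0, -103.3]
force: [-1.1, 0.7, 3.3]
opening: 0.0201
gripper_force: 29.8
```

Force rose by about 6 N with the collar on the rim, so the middle adapter is the good one. I'm lifting out and returning to the stand.

```bash
python3 -m crank '[[[0,0,0.001],[0,0,0],-1],[[0,0,0.01],[0,0,0],-1],[[0,0,0.02],[0,0,0],-1],[[0,0,0.025],[0,0,0],-1],[[0,0,0.024],[0,0,0],-1],[[0,0,0],[0,0,0],-1],[[-0.0095,-0.0425,0],[0,0,0],-1],[[-0.0095,-0.0425,0],[0,0,0],-1],[[-0.0095,-0.0425,0],[0,0,0],-1],[[-0.0095,-0.0425,0],[0,0,0],-1],[[-0.0095,-0.0425,0],[0,0,0],-1],[[-0.0095,-0.0415,0],[0,0,0],-1]]'
python3 -m crank '[[[0,0,0],[0,0,0],-1],[[0,0,0],[0,0,0],-1],[[0,0,0],[0,0,0],-1]]'
python3 - <<'E'
from h import *
p,d,m,X=wrist("w6"); s,_=imaging.snapshot("scene")
cv2.imwrite("pics/m6.png",np.hstack([cv2.resize(s[270:350,150:210],(450,600),interpolation=cv2.INTER_CUBIC),cv2.resize(p[160:340,270:375],(350,600),interpolation=cv2.INTER_CUBIC)]))
E
```

```text
clock: 8.55
tool_pos: [0.4799, -0.2735, 0.1684]
orientation: [180.0, 0.0, -103.3]
force: [1.0, 0.2, -2.4]
opening: 0.0199
gripper_force: 29.8
clock: 8.85
tool_pos: [0.4808, -0.2715, 0.1683]
orientation: [180.0, 0.0, -103.3]
force: [1.0, -0.1, -2.1]
opening: 0.02
gripper_force: 29.8
tcp [ 0.4808 -0.2715  0.1683] [ 1.7997e+02  1.0000e-02 -1.0332e+02] F [ 1.01 -0.12 -2.15] open 0.02002944384073223
```

View pics/m6.png

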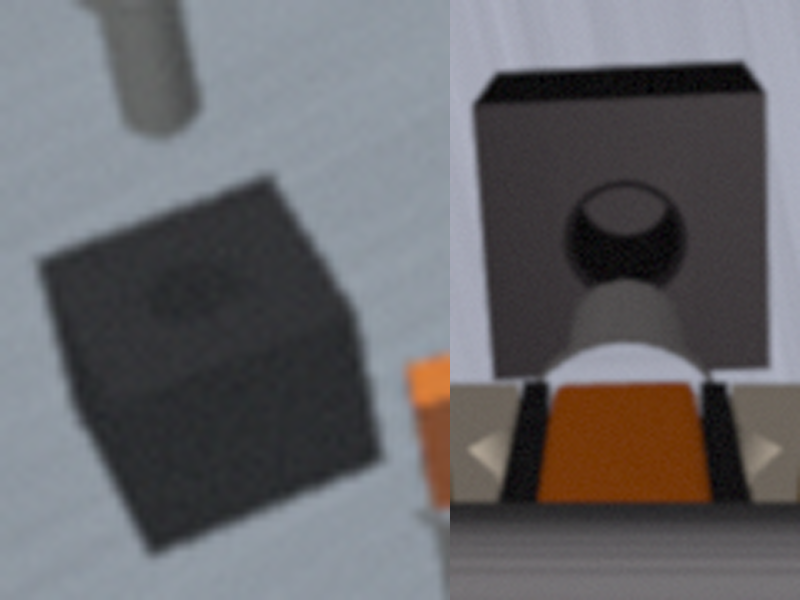

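The pin is laterally in line with the stand hole in both crops, so I'm descending.

```bash
python3 -m crank '[[[0,0,-0.02],[0,0,0],-1],[[0,0,-0.02],[0,0,0],-1],[[0,0,-0.01],[0,0,0],-1],[[0,0,-0.005],[0,0,0],-1],[[0,0,-0.004],[0,0,0],-1],[[0,0,-0.004],[0,0,0],-1],[[0,0,0],[0,0,0],-1],[[0,0,0],[0,0,0],-1]]'
```

```text
clock: 9.75
tool_pos: [0.4811, -0.2721, 0.106]
orientation: [-180.0, -0.0, -103.3]
force: [0.4, -0.3, -2.0]
opening: 0.0199
gripper_force: 29.8
```

```bash
python3 -m crank '[[[0,0,-0.008],[0,0,0],-1],[[0,0,-0.008],[0,0,0],-1],[[0,0,-0.008],[0,0,0],-1],[[0,0,-0.006],[0,0,0],-1],[[0,0,-0.004],[0,0,0],-1],[[0,0,-0.002],[0,0,0],-1],[[0,0,-0.002],[0,0,0],-1],[[0,0,0],[0,0,0],-1],[[0,0,0],[0,0,0],-1],[[0,0,0],[0,0,0],-1]]'
```

```text
clock: 10.75
tool_pos: [0.481, -0.272, 0.0678]
orientation: [-180.0, 0.0, -103.3]
force: [0.3, -0.0, -2.5]
opening: 0.0197
gripper_force: 29.8
```

```bash
python3 -m crank '[[[0,0,-0.001],[0,0,0],-1],[[0,0,0],[0,0,0],-1],[[0,0,0],[0,0,0],0.1],[[0,0,0],[0,0,0],0.1],[[0,0,0],[0,0,0],0.1],[[0,0,0.01],[0,0,0],0.1],[[0,0,0.03],[0,0,0],0.1],[[0,0,0.04],[0,0,0],0.1],[[0,0,0.04],[0,0,0],0.1],[[0,0,0.03],[0,0,0],0.1],[[0,0,0],[0,0,0],0.1],[[0,0,0],[0,0,0],0.1]]'
python3 - <<'E'
from h import *
p,d,m,X=wrist("w7"); top_of(hsv(p,*OR),X,d,.11,m,.006,80)
E
```

```text
clock: 11.95
tool_pos: [0.4812, -0.272, 0.2178]
orientation: [-179.9, 0.0, -103.3]
force: [0.4, -0.1, 0.5]
opening: 0.0484
gripper_force: 0.0
tcp [ 0.4812 -0.272   0.2178] [-1.7987e+02  2.0000e-02 -1.0332e+02] F [ 0.42 -0.15  0.54] open 0.04841572698622139
[323. 234.] 619 mean [ 0.4818 -0.2707  0.1087] ray [ 0.482  -0.2711  0.11  ] size 0.018 0.0182 ang 166.7
```

```bash
python3 -m crank '[[[0.0095,0.0425,0],[0,0,0],1],[[0.0095,0.0425,0],[0,0,0],1],[[0.0095,0.0425,0],[0,0,0],1],[[0.0095,0.0425,0],[0,0,0],1],[[0.0095,0.0425,0],[0,0,0],1],[[0.0093,0.0427,0],[0,0,0],1],[[0,0,-0.03],[0,0,0],1],[[0,0,-0.03],[0,0,0],1],[[0,0,0],[0,0,0],1],[[0,0,0],[0,0,0],1],[[0,0,0],[0,0,0],1]]'
python3 - <<'E'
from h import *
p,d,m,X=wrist("w8"); b=hsv(p,(100,120,140),(130,255,255))
top_of(b,X,d,.077,m,.005,100)
E
```

```text
clock: 13.1
tool_pos: [0.5385, -0.0171, 0.1577]
orientation: [-179.9, 0.0, -103.3]
force: [1.4, 0.3, 0.4]
opening: 0.0879
gripper_force: 0.0
tcp [ 0.5385 -0.0171  0.1577] [-1.7993e+02  1.0000e-02 -1.0333e+02] F [1.37 0.3  0.4 ] open 0.08792033714909848
[322. 101.] 2211 mean [ 0.5187 -0.1036  0.0758] ray [ 0.5187 -0.1039  0.077 ] size 0.0372 0.0377 ang 166.7
[323. 243.] 1600 mean [ 0.5386 -0.0168  0.0757] ray [ 0.5384 -0.0173  0.077 ] size 0.0375 0.0371 ang -147.9
[322. 362.] 912 mean [0.5603 0.0712 0.0757] ray [0.56   0.0702 0.077 ] size 0.0371 0.0274 ang 166.7
```

```bash
python3 -m crank '[[[0,0,-0.035],[0,0,0],1],[[0,0,-0.035],[0,0,0],1],[[0,0,-0.025],[0,0,0],1],[[0,0,-0.015],[0,0,0],1],[[0,0,-0.005],[0,0,0],1],[[0,0,0],[0,0,0],1],[[0,0,0],[0,0,0],1],[[0,0,0],[0,0,0],1],[[0,0,0],[0,0,0],-1],[[0,0,0],[0,0,0],-1],[[0,0,0],[0,0,0],-1],[[0,0,0],[0,0,0],-1]]'
```

```text
clock: 14.35
tool_pos: [0.5377, -0.0168, 0.0417]
orientation: [-180.0, 0.0, -103.3]
force: [-0.3, -0.3, -0.2]
opening: 0.0614
gripper_force: 0.0
```

```bash
python3 -m crank '[[[0,0,0],[0,0,0],-1],[[0,0,0],[0,0,0],-1],[[0,0,0],[0,0,0],-1],[[0,0,0],[0,0,0],-1],[[0,0,0],[0,0,0],-1]]'
```

```text
clock: 14.85
tool_pos: [0.5377, -0.0168, 0.0415]
orientation: [180.0, -0.0, -103.3]
force: [-0.4, -0.9, 0.3]
opening: 0.039
gripper_force: 30.0
```

```bash
python3 -m crank '[[[0,0,0.01],[0,0,0],-1],[[0,0,0.03],[0,0,0],-1],[[0,0,0.04],[0,0,0],-1],[[0,0,0.03],[0,0,0],-1],[[-0.0162,0.0422,0],[0,0,0],-1],[[-0.0162,0.0422,0],[0,0,0],-1],[[-0.0162,0.0422,0],[0,0,0],-1],[[-0.0162,0.0422,0],[0,0,0],-1],[[-0.0162,0.0422,0],[0,0,0],-1],[[-0.0162,0.0422,0],[0,0,0],-1],[[-0.0163,0.0423,0],[0,0,0],-1],[[0,0,0],[0,0,0],-1]]'
python3 -m crank '[[[0,0,0],[0,0,0],-1],[[0,0,0],[0,0,0],-1],[[0,0,0],[0,0,0],-1]]'
python3 - <<'E'
from h import *
p,d,m,X=wrist("w9"); s,ds=imaging.snapshot("scene"); ms=imaging.camera_model("scene"); t,dt=imaging.snapshot("top")
cv2.imwrite("pics/m9.png",np.hstack([cv2.resize(s[165:245,315:385],(420,480),interpolation=cv2.INTER_CUBIC),cv2.resize(p[150:390,230:410],(360,480),interpolation=cv2.INTER_CUBIC)]))
w=hsv(p,(0,0,150),(180,60,255)); top_of(w,X,d,.042,m,.005,40)
def proj(P): c=ms["mtx"]@(ms["R"]@np.array(P)+ms["t"]); return (c[:2]/c[2]).round(2)
print([proj((.4245,.2785,z)) for z in (.042,.127,.187)])
w=hsv(s,(0,0,150),(180,60,255)); Y=cloud(ds,ms); top_of(w,Y,ds,.042,ms,.006,8)
E
```

```text
clock: 16.05
tool_pos: [0.4228, 0.2828, 0.1523]
orientation: [-180.0, 0.1, -103.1]
force: [0.2, 0.2, -1.2]
opening: 0.0389
gripper_force: 30.0
clock: 16.35
tool_pos: [0.4244, 0.2776, 0.1517]
orientation: [180.0, -0.0, -103.4]
force: [-0.2, -0.3, -1.9]
opening: 0.0388
gripper_force: 30.0
tcp [0.4244 0.2776 0.1517] [ 1.7999e+02 -2.0000e-02 -1.0340e+02] F [-0.22 -0.29 -1.88] open 0.0388177714733773
[537. 161.] 442 mean [0.2667 0.263  0.0403] ray [0.2676 0.2623 0.042 ] size 0.0152 0.0167 ang 166.6
[325. 233.] 334 mean [0.4234 0.2787 0.0402] ray [0.4229 0.2778 0.042 ] size 0.0133 0.0161 ang -107.7
[array([348.34, 205.01]), array([349.67, 176.59]), array([350.67, 155.17])]
[299. 285.] 61 mean [0.3973 0.2669 0.0405] ray [0.5253 0.0197 0.042 ] size 0.9287 0.3642 ang 120.7
```

View pics/m9.png

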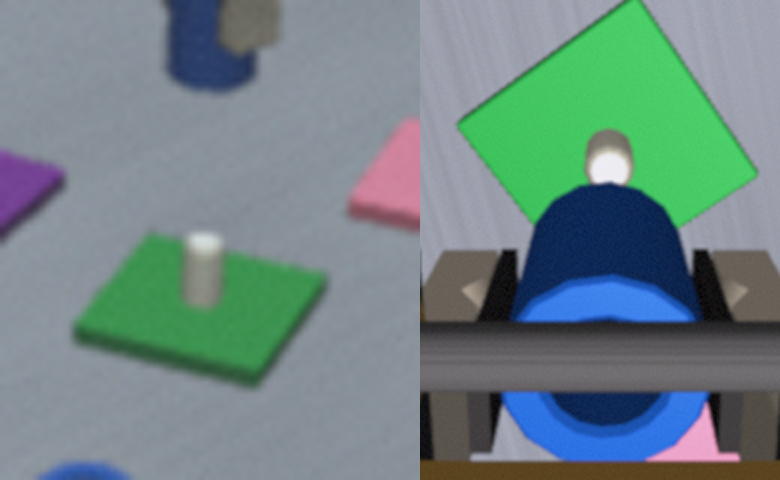

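The post is in line under the tube in both crops: wrist x 609 vs 606, and the scene offset is within 0.3 px after the perspective lean. I'm lowering it.

```bash
python3 -m crank '[[[0,0.001,-0.025],[0,0,0],-1],[[0,0,-0.025],[0,0,0],-1],[[0,0,-0.02],[0,0,0],-1],[[0,0,-0.008],[0,0,0],-1],[[0,0,-0.005],[0,0,0],-1],[[0,0,-0.004],[0,0,0],-1],[[0,0,-0.004],[0,0,0],-1],[[0,0,-0.004],[0,0,0],-1],[[0,0,0],[0,0,0],-1],[[0,0,0],[0,0,0],-1],[[0,0,0],[0,0,0],-1]]'
```

```text
clock: 17.6
tool_pos: [0.4243, 0.2799, 0.0568]
orientation: [-180.0, 0.0, -103.3]
force: [-0.0, 0.1, -1.2]
opening: 0.0392
gripper_force: 30.0
```

```bash
python3 -m crank '[[[0,0,-0.005],[0,0,0],-1],[[0,0,-0.005],[0,0,0],-1],[[0,0,-0.005],[0,0,0],-1],[[0,0,-0.003],[0,0,0],-1],[[0,0,-0.001],[0,0,0],-1],[[0,0,0],[0,0,0],-1],[[0,0,0],[0,0,0],-1],[[0,0,0],[0,0,0],-1]]'
```

```text
clock: 18.4
tool_pos: [0.4243, 0.2798, 0.0377]
orientation: [-180.0, 0.0, -103.3]
force: [-0.3, 0.1, -1.7]
opening: 0.0387
gripper_force: 30.0
```

```bash
python3 -m crank '[[[0,0,-0.001],[0,0,0],-1],[[0,0,-0.001],[0,0,0],-1],[[0,0,0],[0,0,0],-1],[[0,0,0],[0,0,0],-1]]'
```

```text
clock: 18.8
tool_pos: [0.4244, 0.2799, 0.0365]
orientation: [-180.0, 0.0, -103.3]
force: [-2.6, -0.6, 8.8]
opening: 0.0387
gripper_force: 30.0
```

Contact with the base is felt at the expected height, so I'm releasing and withdrawing.

```bash
python3 -m crank '[[[0,0,0],[0,0,0],1],[[0,0,0],[0,0,0],1],[[0,0,0],[0,0,0],1],[[0,0,0],[0,0,0],1],[[0,0,0],[0,0,0],1],[[0,0,0],[0,0,0],1],[[0,0,0],[0,0,0],1],[[0,0,0.02],[0,0,0],1],[[0,0,0.04],[0,0,0],1],[[0,0,0.04],[0,0,0],1],[[0,0,0.04],[0,0,0],1],[[0,0,0],[0,0,0],1]]'
python3 -m crank '[[[0,0,0.04],[0,0,0],1],[[0,0,0.04],[0,0,0],1],[[0,0,0],[0,0,0],1],[[0,0,0],[0,0,0],1]]'
python3 - <<'E'
from h import *
p,d,m,X=wrist("w10"); top_of(hsv(p,(100,120,140),(130,255,255)),X,d,.072,m,.006,100)
s,ds=imaging.snapshot("scene");ms=imaging.camera_model("scene");Y=cloud(ds,ms)
b=hsv(s,*BLUE); top_of(b,Y,ds,.0735,ms,.007,30)
top_of(hsv(s,(5,150,100),(22,255,255)),Y,ds,.105,ms,.008,8)
cv2.imwrite("pics/m10.png",s[150:360,130:450].repeat(2,0).repeat(2,1))
E
```

```text
clock: 20.0
tool_pos: [0.4266, 0.282, 0.1813]
orientation: [-179.7, 0.5, -103.3]
force: [0.7, 1.2, -0.3]
opening: 0.0876
gripper_force: 0.0
clock: 20.4
tool_pos: [0.4243, 0.28, 0.2561]
orientation: [-180.0, 0.1, -103.3]
force: [-0.3, -0.8, -0.9]
opening: 0.0878
gripper_force: 0.0
tcp [0.4243 0.28   0.2561] [-1.7997e+02  1.2000e-01 -1.0332e+02] F [-0.3  -0.83 -0.94] open 0.08783113228705015
[97. 13.] 630 mean [0.5625 0.0817 0.0757] ray [0.5654 0.0796 0.072 ] size 0.0383 0.0181 ang 166.7
[322. 210.] 861 mean [0.4248 0.2798 0.0707] ray [0.4245 0.2798 0.072 ] size 0.0372 0.0377 ang 166.7
[349. 204.] 84 mean [0.427  0.2784 0.0705] ray [0.4322 0.273  0.0735] size 0.0347 0.0477 ang 47.2
[329. 254.] 177 mean [0.5627 0.069  0.074 ] ray [0.5625 0.07   0.0735] size 0.0364 0.0497 ang 47.0
[255. 279.] 210 mean [ 0.5212 -0.1055  0.074 ] ray [ 0.5203 -0.1056  0.0735] size 0.036 0.05 ang 47.0
[173. 295.] 101 mean [ 0.4863 -0.2721  0.1068] ray [ 0.4854 -0.2713  0.105 ] size 0.0181 0.0338 ang 73.4
```

View pics/m10.png

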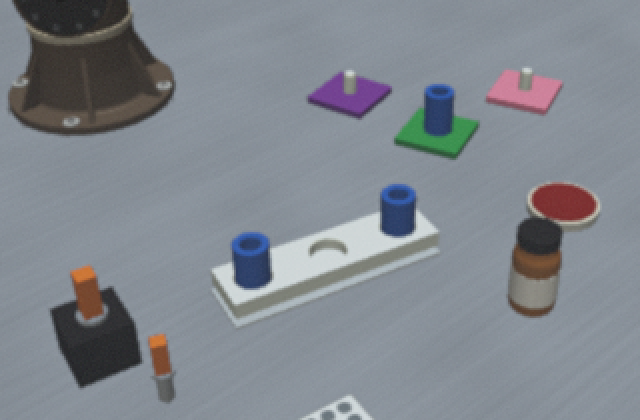

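The picture shows the adapter standing on the green base (438,110), the gauge home in its stand (88,300), the other two adapters in their nests and the bystanders undisturbed. The rim height of about 0.071 m fits an adapter fully home.

```bash
python3 -c "
from plant import close_job
print(close_job())"
```

```text
the job is handed in; nothing more can be done
None
```

I handed the job in after about 20 s of robot time: the middle adapter is the full-bore one (gauge collar on its rim) and now stands on the green carrier's base, the gauge is back home in its stand, and the other two adapters are still in their nests; the hand-in call returned no verdict.

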